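# Hold a cabinet flap in its hinge, ready for the pin

### The arm

A 6-joint arm with a two-finger parallel gripper is mounted at the origin on the work surface. World frame = base frame: x ahead of the robot, y to its left, z up, the work surface at z = 0. Lengths are in m, angles in rad, forces in N, time in s.
With the tool pointing down it reaches from about 0.425 to 0.95 m from the base axis. Payload 3.5 kg.
Tool frame: the origin (TCP) lies at the very end of the fingers, on their centre line; the grasp point (between the pads) lies behind it (ctrl.grasp_offset is the z of the grasp point in the tool frame, in m); z points along the fingers, x is the direction in which the jaws open and shut, and the axes are right-handed (so a half turn about z gives the same grasp; the last joint's range is limited). The gripper opens to 85 mm and grips with 20 to 120 N. Pads are 22 mm wide; open, the fingers measure 114 mm over their backs; the gripper's body (76 mm by 85 mm) begins 54 mm behind the grasp point. The pads swing forward as they close: fully open they stand 13 mm farther back than shut.
Start: joints at [1.09, 0.286, 1.577, -0, 1.279, -0.15], TCP at [0.219, 0.638, 0.231] pointing down, gripper open.
Joint ranges: [-2.77, 2.77], [-0.9, 2.22], [0.21, 2.48], [-1.53, 4.67], [0.24, 2.81], [-2.84, 2.84]. Speed limits (rad/s): [2.79, 2.79, 3.14, 3.14, 3.14, 3.14].

### API

Orientations are given as a unit quaternion [x, y, z, w].
In Python, from plant import ctrl gives the robot as it stands.
- The arm moves only by the shell command python3 -m jog 'ROWS' [FORCE]. ROWS is JSON, a list of rows, each an object with "grip": the closure, from 0 (fully open) to 1 (shut); "xyz": the shift along the tool's x, y, z in m, a list of three; "dr": the turn, a rotation vector about the tool's x, y, z in rad, a list of three. A call has 1 to 12 rows; each row is the pose to reach, as a shift and turn from the pose commanded when the call began, along the tool's axes at that moment; what a row does not reach only later rows make up. A row lasts 1/12 s, in which the tool goes at most 41.7 mm and 7.16 degrees, less where a joint would pass 70% of its speed; a pose out of reach is approached as far as the arm can. A call with a gripper value outside its range is refused whole. The fingers move at their own pace and stop on an object; FORCE is the grip in N (left out, the last holds). Time passes only in rows, so rows that repeat a pose let the fingers close. It gives the time, the measured TCP pose, the force and the opening at its end, in the units of the state.
- ctrl.get_state(): the state, without advancing time (a new reading comes with each control period).
- ctrl.read_camera(name): name is "side" or "top" or "wrist"; returns the picture (384x512x3 uint8, red, green, blue); there is no depth.
- ctrl.get_calibration(name): a dict with "mtx" (3x3 intrinsics, pixels), "R" (3x3) and "t" (3): a world point X has camera coordinates R X + t; the wrist camera has in their place "hand_eye" (4x4, takes a point from camera to tool coordinates, whose origin is the TCP and whose axes are the tool frame's). Camera axes: x right, y down, z forward; pixel columns grow to the right and rows downward; lengths in m; the calibration is good to about 2 mm. A picture is of the moment at which its call begins: read the wrist's pose just before it. get_calibration takes no time and is no camera call.
- ctrl.sign_off(): hands the job in, once; it reports no verdict.
The state is a dict: "time": time; "qpos": joint angles; "dq": joint speeds; "joint_efforts": joint torques, N m; "eef_pos": TCP position; "tcp_rot": TCP orientation; "contact_force": force on the tool from outside, world axes, zero at the start; "wrist_torque": the same for the moment, N m; "opening": opening from 0.0 (shut) to 1.0 (fully open).
Only numpy, scipy, OpenCV 4.12 (cv2) and the standard library are available. Lean on these libraries where they do the work, as an engineer would, in place of code of your own. Each camera call takes 0.05 s, during which the arm holds its last target.

### The job

The lift-up flap has come off the little herb cabinet standing on the counter. Of the two loose flaps pick up the one with a single hinge knuckle and bring that knuckle into the gap between the cabinet's two knuckles, so that all the holes line up for the hinge pin, with the flap level, pull rail up, and standing straight out in front of the cabinet. Finish while still holding it there, steady in the gripper and not jammed against the cabinet, so that a colleague can push the pin in; leave everything else on the counter where it is.

Things in the scene. Friction and masses are not known exactly. Their poses are not given: they have to be found in the camera images.
- flap_grip (a point): centre of the pull rail of the loose flap to fit, 30 mm above the flap's underside, over its centre of mass. Flap: level wooden board 100 (its x) x 110 (y) x 8 mm, under 300 g. The upright wooden rail on it is 60 mm long along x, 14 mm thick (y), from 8 to 52 mm up: grip it across its thickness from above. x points to the knuckle, z up
- flap_hole (a point): centre of the bore of the flap's single steel knuckle, a tube along y (28 mm wide, 26 mm outside, 14 mm bore) standing out beyond the board's +x edge. It lies 64 mm ahead (+x) of and 17 mm below point flap_grip, in the flap's axes; y runs along the bore
- hinge_gap (a point): point midway between the cabinet's two fixed steel knuckles, on the line of their bores, 143 mm above the counter. Each is 30 mm wide, 26 mm outside, 14 mm bore; the gap is 36 mm wide, open above, below and in front. x points into the cabinet, y along the bores, z up. With the flap fitted its axes are parallel to these, its board out to -x in the air
- cabinet: low open-fronted wooden cabinet, fixed, 170 mm deep (x), 240 mm wide (y), 130 mm high; its front looks along its -x, roughly towards the robot. Its hinge knuckles stand 18 mm (bore line) in front of the front face, at the top edge. Origin: centre of its underside
- other_flap_grip (a point): the other loose flap (leave it alone): same board and pull rail as the flap but with TWO 20 mm wide knuckles, 32 mm apart, which cannot enter the cabinet's gap. Point: centre of its pull rail, 30 mm up
- brass_jar: lidded brass jar, 84 mm across, 128 mm high, standing at the left of the cabinet; origin under its centre (leave alone)
- weight: brass scale weight, 44 mm across, 45 mm high, standing on the counter between the two flaps; origin under its centre (leave alone)
- tray: white plastic tray 200 x 150 x 60 mm at the left; origin under its centre (leave alone)
- jar: amber glass jar, 72 mm across, 100 mm high, right of the cabinet; origin under its centre (leave alone)
- pin: the steel hinge pin, 7 mm thick, 108 mm long with a square head, lying on the counter between the flaps; origin under its middle (leave alone: a colleague will put it in)
- marker: marker pen 135 mm long, lying on the counter at the right, near the robot; origin under its middle (leave alone)
- envelopes: bundle of brown envelopes 160 x 110 x 30 mm at the right; origin under its centre (leave alone)

How it is judged:
On the way:
1. the flap with one knuckle is held in the gripper, lifted clear of the counter (height (world z) of flap_grip above 0.09 m and contact force between the fingers and flap above 1 N), for 0.2 s.
At the end, for the whole second after the job is handed in: The flap's bore is within 4.5 mm of the cabinet's bore line (fore-and-aft and in height) and 6 mm sideways, parallel and level within 0.1 rad, board out in front; the fingers hold it still and it presses on the cabinet with under 8 N (x of flap_hole in the frame of hinge_gap between -0.0045 and 0.0045 m and y of flap_hole in the frame of hinge_gap between -0.006 and 0.006 m and z of flap_hole in the frame of hinge_gap between -0.0045 and 0.0045 m and angle between the y axis of flap_hole and the y axis of hinge_gap, either way round below 0.1 rad and angle between flap_hole's own z axis and vertical below 0.1 rad and x of flap_grip in the frame of hinge_gap below -0.05 m and contact force between the fingers and flap above 1 N and contact force between flap and cabinet below 8 N and linear speed of flap below 0.02 m/s); the arm keeps its last pose, push and grip.
It fails at once if another thing on the counter is moved by more than 20 mm (distance of any of other_flap_grip, brass_jar, weight, tray, jar, pin, marker, envelopes from where it was at the start of the episode above 0.02 m).
It also fails if it takes over 35 s, if anything falls off the work surface, if the arm or the gripper's body presses on something with over 40 N, if the wrist force passes 120 N, or if a joint passes its speed limit or range.

## Working session

There is one attempt and no reset: what is moved stays moved. The work goes in short steps, Python scripts to look and compute and a shell command to move; the robot and the scene stay as the last step left them, time stands still between calls to the robot, and variables do not carry over. Pictures are saved under pics/ and viewed, and the job is handed in when it is done.

```bash
ls; mkdir -p pics; python3 - <<'E'
from plant import ctrl
import cv2
for n in ("top","side","wrist"):
    s=ctrl.get_state()
    im=ctrl.read_camera(n); cv2.imwrite(f"pics/{n}0.png",im[:,:,::-1])
    c=ctrl.get_calibration(n); print(n,{k:v.tolist() if hasattr(v,'tolist') else v for k,v in c.items()})
print(s, ctrl.grasp_offset)
E
```

```text
pics
top {'mtx': [[366.31271612163783, 0.0, 250.7444470814438], [0.0, 366.31271612163783, 189.48774156447206], [0.0, 0.0, 1.0]], 'R': [[-0.09246597439228114, -0.995710985678626, 0.003110719946530957], [-0.9699582060752738, 0.08936759167532872, -0.22626204282952334], [0.22501360413744623, -0.02393880859715965, -0.9740615028816331]], 't': [0.038497031038954854, 0.5826365508151635, 1.074080349075003]}
side {'mtx': [[380.7968233412922, 0.0, 252.30086336925348], [0.0, 380.7968233412922, 190.04098108470416], [0.0, 0.0, 1.0]], 'R': [[0.9694396353074897, -0.24478084474448378, 0.016405229076688007], [-0.14167434927355133, -0.6131764586775397, -0.7771377029082989], [0.20028772366971842, 0.751063891136998, -0.6291167293732968]], 't': [-0.5459655710302117, 0.16132135581792742, 1.23623690364478]}
wrist {'mtx': [[324.7896494664084, 0.0, 256.0848619769147], [0.0, 324.7896494664084, 192.2772136878911], [0.0, 0.0, 1.0]], 'hand_eye': [[0.9999997109239094, -0.0007601693265319603, -1.7166570858982658e-05, 0.0004299028543300887], [0.0007273971059057277, 0.9498245596791142, 0.3127823152350933, -0.07971035017105899], [-0.00022146229131612963, -0.3127822373041186, 0.9498248380525123, -0.14343328694791022], [0.0, 0.0, 0.0, 1.0]]}
{'time': 0.1, 'qpos': array([ 1.08995819e+00,  2.87107432e-01,  1.57800188e+00, -2.83315400e-05,
        1.27862195e+00, -1.49984870e-01]), 'dq': array([-0.00036766,  0.00171767, -0.00260973, -0.00119066,  0.00033791,
       -0.00056811]), 'joint_efforts': array([ 1.94992931e-04, -4.07298410e+01, -2.93697810e+01, -1.54965865e-04,
        3.45487337e-03, -3.08811451e-06]), 'eef_pos': array([0.21896789, 0.63787571, 0.23008082]), 'tcp_rot': array([ 8.13892154e-01,  5.81014990e-01, -9.47224196e-04,  4.96351923e-04]), 'contact_force': array([-0.21548386,  0.22462674, -0.10201987]), 'wrist_torque': array([-0.04924715,  0.00262252, -0.01197864]), 'opening': 0.9976238157475841} -0.0187
```

View pics/top0.png

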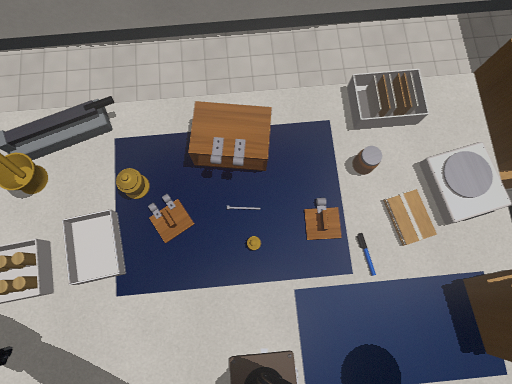

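View pics/side0.png

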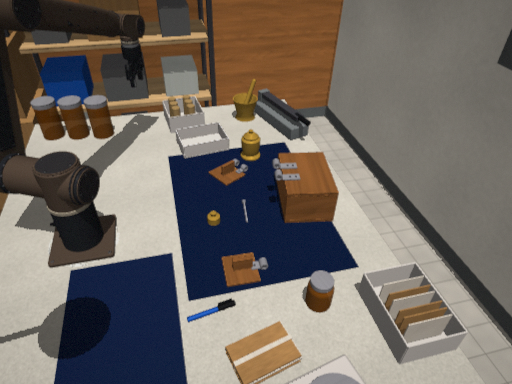

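View pics/wrist0.png

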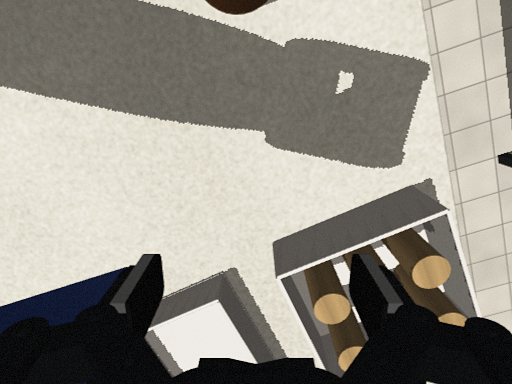

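The top view shows the single-knuckle flap at about (323,220) with its knuckle near (321,203). The two-knuckle flap is at (171,218), and the cabinet hinge knuckles are near (217,155) and (239,157). I'll enlarge these areas.

```bash
python3 - <<'E'
import cv2,numpy as np
t=cv2.imread("pics/top0.png"); s=cv2.imread("pics/side0.png")
def crop(im,x,y,w,h,f): return cv2.resize(im[y:y+h,x:x+w],None,fx=f,fy=f,interpolation=cv2.INTER_CUBIC)
a=crop(t,295,190,60,60,6); b=crop(t,185,95,95,90,6)
cv2.imwrite("pics/c1.png",np.hstack([a,crop(s,215,245,60,60,6)])); cv2.imwrite("pics/c2.png",b)
cv2.imwrite("pics/c3.png",crop(s,260,140,80,85,6))
E
```

```text
(no output)
```

View pics/c1.png

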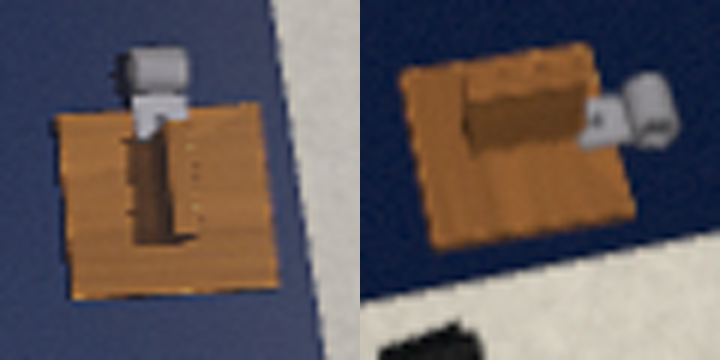

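View pics/c2.png

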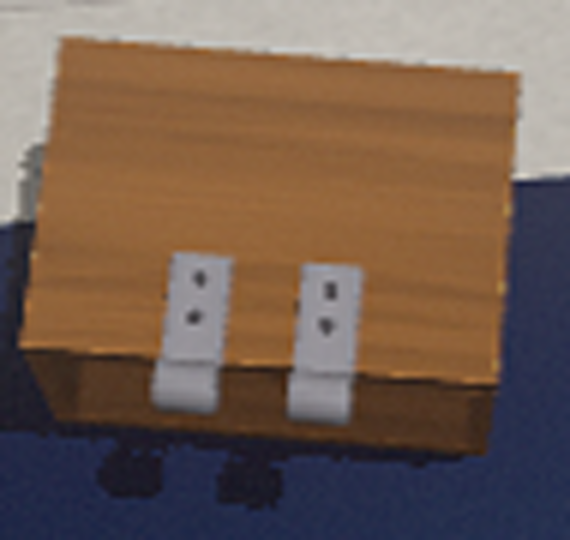

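View pics/c3.png

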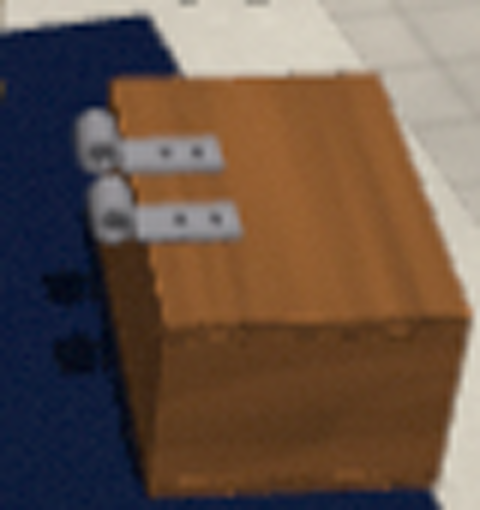

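```bash
cat > h.py <<'E'
import numpy as np
from plant import ctrl
from scipy.spatial.transform import Rotation as Ro
def wristcal(pos,quat):
    c=ctrl.get_calibration("wrist"); T=np.eye(4);T[:3,:3]=Ro.from_quat(quat).as_matrix();T[:3,3]=pos
    W=T@np.array(c["hand_eye"]); return np.array(c["mtx"]),W[:3,:3],W[:3,3]
def fixcal(n):
    c=ctrl.get_calibration(n);R=np.array(c["R"]);return np.array(c["mtx"]),R.T,-R.T@np.array(c["t"])
def cast(cal,uv,z):
    K,R,o=cal; uv=np.atleast_2d(np.array(uv,float)); d=np.c_[uv,np.ones(len(uv))]@np.linalg.inv(K).T@R.T
    return o+d*((z-o[2])/d[:,2])[:,None]
def rigid(model,pts):
    m=np.array(model,float);p=np.array(pts)[:,:2];mc=m.mean(0);pc=p.mean(0);a=m-mc;b=p-pc
    th=np.arctan2((a[:,0]*b[:,1]-a[:,1]*b[:,0]).sum(),(a*b).sum());c,s=np.cos(th),np.sin(th);R=np.array([[c,-s],[s,c]])
    return th,pc-R@mc,np.round((p-(a@R.T+pc))*1000,1)
def proj(cal,X):
    K,R,o=cal; p=(np.atleast_2d(X)-o)@R@K.T; return p[:,:2]/p[:,2:]
E
python3 - <<'E'
from h import *
u=lambda p,o:[((x+.5)/6-.5+o[0],(y+.5)/6-.5+o[1]) for x,y in p]
t=fixcal("top");s=fixcal("side")
fm=[(.05,.055),(.05,-.055),(-.05,-.055),(-.05,.055)]
print(rigid(fm,cast(t,u([(58,115),(258,103),(279,287),(74,299)],(295,190)),.008)))
# side: corners: image (590,42)->far? crop x-360
print(rigid(fm,cast(s,u([(228,42),(275,213),(75,249),(40,70)],(215,245)),.008)))
cm=[(.085,.12),(.085,-.12),(-.085,-.12),(-.085,.12)]
print(rigid(cm,cast(t,u([(62,38),(520,73),(497,382),(22,346)],(185,95)),.13)))
print(rigid(cm,cast(s,u([(380,75),(470,315),(160,325),(110,80)],(260,140)),.13)))
E
```

```text
(np.float64(-0.03468220494925713), array([ 0.46628216, -0.23599592]), array([[-0.6, -0.8],
       [-0.2,  0.6],
       [ 0.4,  0.5],
       [ 0.4, -0.3]]))
(np.float64(-0.03485547799704265), array([ 0.46598743, -0.23714812]), array([[ 0. ,  1.5],
       [-0.9, -0.8],
       [ 0.2, -2.5],
       [ 0.7,  1.8]]))
(np.float64(-0.17338991718313929), array([0.76325341, 0.0304504 ]), array([[-1.1, -1. ],
       [-0.8,  1. ],
       [ 1.4,  0.7],
       [ 0.5, -0.6]]))
(np.float64(-0.18463555396591014), array([0.76137218, 0.02903336]), array([[-0.5, -1.5],
       [ 0.2,  1.8],
       [ 0. ,  0.6],
       [ 0.2, -0.9]]))
```

```bash
cat >> h.py <<'E'
def plan(xyz,ang):
    "tool-frame shift and turn to TCP xyz, tool pointing down with tool x at world angle ang"
    s=ctrl.get_state();R=Ro.from_quat(s["tcp_rot"])
    Rt=Ro.from_matrix(np.array([[np.cos(ang),np.sin(ang),0],[np.sin(ang),-np.cos(ang),0],[0,0,-1]]))
    print("t",s["time"],"pos",s["eef_pos"].round(4),"shift",R.inv().apply(np.array(xyz)-s["eef_pos"]).round(4),"turn",(R.inv()*Rt).as_rotvec().round(4))
E
python3 -c "
from h import *
plan([.56,.05,.25],1.393)"
```

```text
t 0.15 pos [0.219  0.638  0.2302] shift [-0.4454  0.5135 -0.0191] turn [-0.0004  0.0018 -0.153 ]
```

```bash
python3 -m jog '[{"grip":0,"xyz":[-0.15,0.17,-0.02],"dr":[0,0,-0.08]},{"grip":0,"xyz":[-0.445,0.513,-0.019],"dr":[0,0.002,-0.153]},{"grip":0,"xyz":[-0.445,0.513,-0.019],"dr":[0,0.002,-0.153]},{"grip":0,"xyz":[-0.445,0.513,-0.019],"dr":[0,0.002,-0.153]},{"grip":0,"xyz":[-0.445,0.513,-0.019],"dr":[0,0.002,-0.153]},{"grip":0,"xyz":[-0.445,0.513,-0.019],"dr":[0,0.002,-0.153]},{"grip":0,"xyz":[-0.445,0.513,-0.019],"dr":[0,0.002,-0.153]},{"grip":0,"xyz":[-0.445,0.513,-0.019],"dr":[0,0.002,-0.153]},{"grip":0,"xyz":[-0.445,0.513,-0.019],"dr":[0,0.002,-0.153]},{"grip":0,"xyz":[-0.445,0.513,-0.019],"dr":[0,0.002,-0.153]},{"grip":0,"xyz":[-0.445,0.513,-0.019],"dr":[0,0.002,-0.153]},{"grip":0,"xyz":[-0.445,0.513,-0.019],"dr":[0,0.002,-0.153]}]' 60
python3 -c "
from h import *
plan([.56,.05,.25],1.393)"
```

```text
time: 1.15
eef_pos: [0.4701, 0.2041, 0.246]
tcp_rot: [0.767, 0.642, 0.001, -0.001]
contact_force: [0.4, 1.0, 0.2]
opening: 0.999
t 1.15 pos [0.4701 0.2041 0.246 ] shift [-0.1358  0.1157 -0.0043] turn [ 0.0002 -0.0021  0.0001]
```

```bash
python3 -m jog '[{"grip":0,"xyz":[-0.136,0.116,-0.004],"dr":[0,0,0]},{"grip":0,"xyz":[-0.136,0.116,-0.004],"dr":[0,0,0]},{"grip":0,"xyz":[-0.136,0.116,-0.004],"dr":[0,0,0]},{"grip":0,"xyz":[-0.136,0.116,-0.004],"dr":[0,0,0]},{"grip":0,"xyz":[-0.136,0.116,-0.004],"dr":[0,0,0]},{"grip":0,"xyz":[-0.136,0.116,-0.004],"dr":[0,0,0]},{"grip":0,"xyz":[-0.136,0.116,-0.004],"dr":[0,0,0]},{"grip":0,"xyz":[-0.136,0.116,-0.004],"dr":[0,0,0]}]'
python3 - <<'E'
from h import *
import cv2
s=ctrl.get_state(); im=ctrl.read_camera("wrist"); cv2.imwrite("pics/w1.png",cv2.resize(im[:,:,::-1],(768,576)))
cv2.imwrite("pics/w1r.png",im[:,:,::-1]); print(s["eef_pos"],s["tcp_rot"],abs(s["dq"]).max())
np.savez("w1.npz",p=s["eef_pos"],q=s["tcp_rot"])
E
```

```text
time: 1.82
eef_pos: [0.5592, 0.0527, 0.2493]
tcp_rot: [0.767, 0.642, 0.001, -0.001]
contact_force: [-0.2, 0.6, 0.1]
opening: 1.001
[0.55915456 0.05268098 0.24931624] [ 7.66848735e-01  6.41826490e-01  5.65612513e-04 -1.20577609e-03] 0.018241023251474055
```

View pics/w1.png

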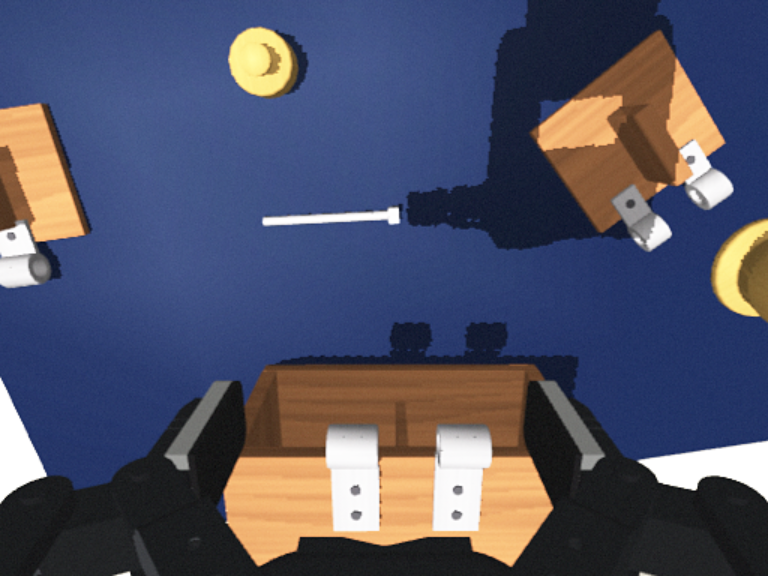

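The wrist view shows the cabinet at the bottom, with white knuckles at about (353,446) and (464,446), and the top front edge at row 457. I'll measure these more finely.

```bash
python3 - <<'E'
import cv2,numpy as np
im=cv2.imread("pics/w1r.png")
c=im[275:365,200:345]; cv2.imwrite("pics/w1c.png",cv2.resize(c,None,fx=5,fy=5,interpolation=cv2.INTER_CUBIC))
hsv=cv2.cvtColor(im,cv2.COLOR_BGR2HSV)
m=((hsv[:,:,1]<60)&(hsv[:,:,2]>120)).astype(np.uint8)
n,l,st,ce=cv2.connectedComponentsWithStats(m[275:365,200:345])
for i in range(1,n):
    if st[i,4]>60:
        print(st[i]+[200,275,0,0,0])
        ys,xs=np.where(l==i)
        for y in range(ys.min(),ys.max()+1,3):
            r=xs[ys==y]; print(y+275,r.min()+200,r.max()+200,end=' | ')
        print()
E
```

```text
[ 288  284   40   70 2279]
284 292 292 | 287 291 325 | 290 291 326 | 293 291 327 | 296 291 327 | 299 291 327 | 302 290 327 | 305 290 327 | 308 290 327 | 311 290 325 | 314 290 321 | 317 290 321 | 320 289 321 | 323 289 320 | 326 289 320 | 329 289 320 | 332 289 320 | 335 289 319 | 338 289 319 | 341 289 319 | 344 289 319 | 347 288 319 | 350 288 318 | 353 289 318 | 
[ 217  285   36   69 2224]
285 219 232 | 288 218 251 | 291 218 251 | 294 217 251 | 297 217 251 | 300 217 251 | 303 217 251 | 306 217 251 | 309 218 251 | 312 220 252 | 315 221 252 | 318 221 252 | 321 221 252 | 324 221 252 | 327 221 252 | 330 221 252 | 333 222 252 | 336 221 252 | 339 222 252 | 342 222 252 | 345 222 252 | 348 222 252 | 351 222 252 |
```

View pics/w1c.png

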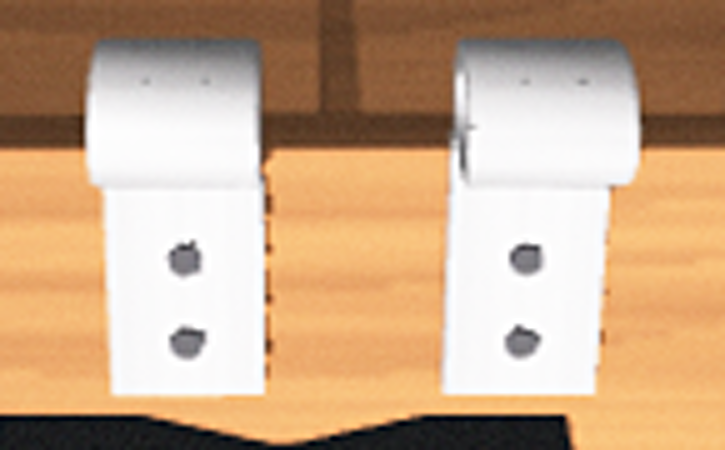

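```bash
cat > cab.py <<'E'
from h import *
d=np.load("w1.npz");cal=wristcal(d["p"],d["q"])
o=cal[2];print("cam",o)
# front top edge direction at z=.13 from full image
import cv2
im=cv2.imread("pics/w1r.png");hsv=cv2.cvtColor(im,cv2.COLOR_BGR2HSV)
g=im[:,:,2].astype(float)
pts=[]
for c in list(range(175,212))+list(range(257,286))+list(range(332,352)):
    col=cv2.GaussianBlur(g,(1,5),0)[292:316,c]; k=np.argmax(np.diff(col)); pts.append((c,292+k+.5))
pts=np.array(pts); 
P=cast(cal,pts,.13)[:,:2]
for _ in range(3):
    f=np.polyfit(P[:,1],P[:,0],1); r=P[:,0]-np.polyval(f,P[:,1]); P=P[abs(r)<.002]
print("n",len(P),"yaw of cabinet from edge",-np.arctan(f[0]), "rows",pts[[0,40,-1]])
yaw=-np.arctan(f[0])
ex=np.array([np.cos(yaw),np.sin(yaw)]);ey=np.array([-ex[1],ex[0]])
front=P.mean(0)@ex; print("front along ex",front,"-> bore x'",front-.018)
# knuckle outer rims at z~.156
for z in(.150,.156):
    Q=cast(cal,[(217.2,298),(327.8,298),(251.8,298),(291.2,298)],z)[:,:2]
    print(z,(Q@ey).round(4),"mid outer",(Q[:2]@ey).mean().round(4),"w",np.ptp(Q[:2]@ey).round(4))
# tangents
dirs=[]
K,R,_=cal
for v in(282.7,312.2):
    for u in(235,308):
        w=R@np.linalg.inv(K)@np.array([u,v,1.]);dirs.append(np.array([w[:2]@ex,w[2]])/np.hypot(w[:2]@ex,w[2]))
a=(dirs[0]+dirs[1])/2;b=(dirs[2]+dirs[3])/2
a/=np.linalg.norm(a);b/=np.linalg.norm(b);bi=a+b;
h=np.arccos(a@b)/2;t=(.143-o[2])/bi[1];print("bore x' from tangents",o[:2]@ex+bi[0]*t,"radius",np.sin(h)*t*np.linalg.norm(bi))
for bx in(front-.018,o[:2]@ex+bi[0]*t):
    print("gap",ex*bx+ey*(Q[:2]@ey).mean())
E
python3 cab.py
```

```text
cam [0.48090219 0.06665965 0.39283807]
n 86 yaw of cabinet from edge -0.1794387863470344 rows [[175.  304.5]
 [260.  304.5]
 [351.  304.5]]
front along ex 0.6609624885768749 -> bore x' 0.6429624885768749
0.15 [0.1181 0.2156 0.1486 0.1833] mid outer 0.1669 w 0.0975
0.156 [0.1189 0.214  0.1487 0.1825] mid outer 0.1665 w 0.0951
bore x' from tangents 0.6433141360474377 radius 0.012699321675950545
gap [0.66235074 0.04904571]
gap [0.66269674 0.04898295]
```

```bash
python3 -c "
from h import *
plan([.44,-.235,.19],1.536)"
```

```text
t 1.8667 pos [0.5591 0.053  0.2495] shift [-0.3046 -0.0667  0.0588] turn [-0.0005 -0.0024 -0.1414]
```

```bash
python3 -m jog '[{"grip":0,"xyz":[-0.305,-0.067,0.059],"dr":[0,-0.002,-0.141]},{"grip":0,"xyz":[-0.305,-0.067,0.059],"dr":[0,-0.002,-0.141]},{"grip":0,"xyz":[-0.305,-0.067,0.059],"dr":[0,-0.002,-0.141]},{"grip":0,"xyz":[-0.305,-0.067,0.059],"dr":[0,-0.002,-0.141]},{"grip":0,"xyz":[-0.305,-0.067,0.059],"dr":[0,-0.002,-0.141]},{"grip":0,"xyz":[-0.305,-0.067,0.059],"dr":[0,-0.002,-0.141]},{"grip":0,"xyz":[-0.305,-0.067,0.059],"dr":[0,-0.002,-0.141]},{"grip":0,"xyz":[-0.305,-0.067,0.059],"dr":[0,-0.002,-0.141]},{"grip":0,"xyz":[-0.305,-0.067,0.059],"dr":[0,-0.002,-0.141]},{"grip":0,"xyz":[-0.305,-0.067,0.059],"dr":[0,-0.002,-0.141]},{"grip":0,"xyz":[-0.305,-0.067,0.059],"dr":[0,-0.002,-0.141]},{"grip":0,"xyz":[-0.305,-0.067,0.059],"dr":[0,-0.002,-0.141]}]'
python3 - <<'E'
from h import *
import cv2
s=ctrl.get_state(); im=ctrl.read_camera("wrist"); cv2.imwrite("pics/w2.png",cv2.resize(im[:,:,::-1],(768,576)))
cv2.imwrite("pics/w2r.png",im[:,:,::-1]); print(s["eef_pos"],s["tcp_rot"],abs(s["dq"]).max())
np.savez("w2.npz",p=s["eef_pos"],q=s["tcp_rot"])
E
```

```text
time: 2.87
eef_pos: [0.4407, -0.235, 0.1905]
tcp_rot: [0.719, 0.695, 0.0, 0.0]
contact_force: [0.4, -0.1, 0.3]
opening: 0.998
[ 0.44074509 -0.23502598  0.19052522] [7.19106212e-01 6.94900000e-01 3.00416799e-04 3.93389187e-04] 0.004031818165277325
```

View pics/w2.png

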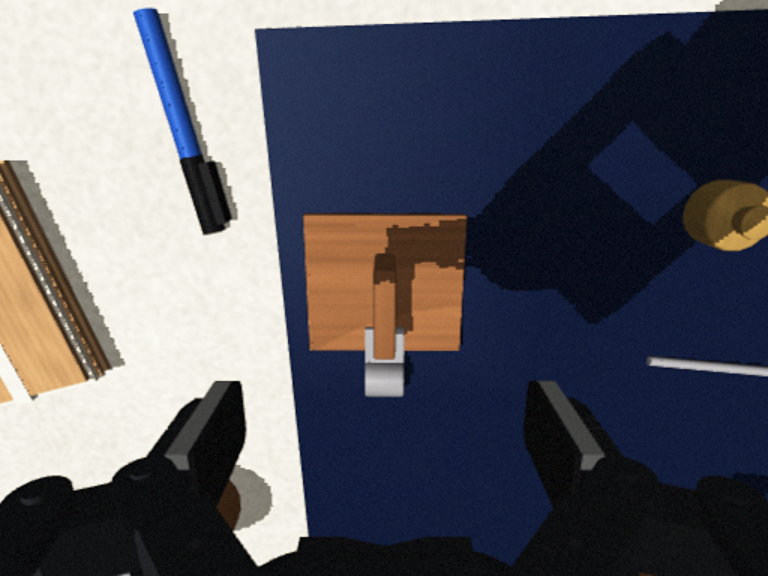

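```bash
python3 - <<'E'
import cv2
im=cv2.imread("pics/w2r.png")
cv2.imwrite("pics/w2c.png",cv2.resize(im[135:270,195:320],None,fx=4.4,fy=4.4,interpolation=cv2.INTER_CUBIC))
E
```

```text
(no output)
```

View pics/w2c.png

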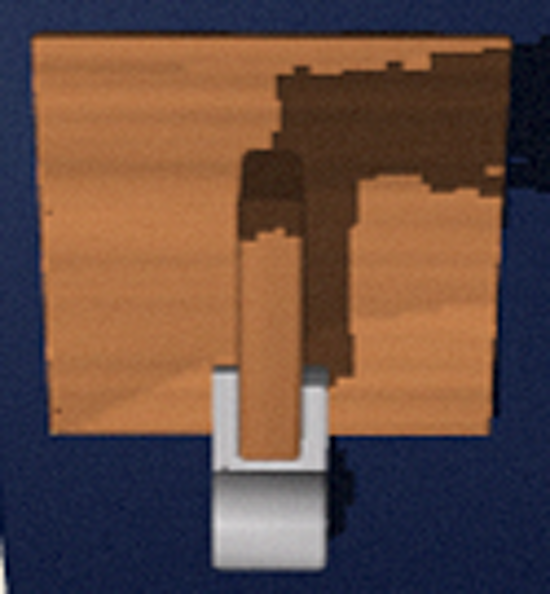

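```bash
python3 - <<'E'
from h import *
d=np.load("w2.npz");cal=wristcal(d["p"],d["q"])
u=lambda p:[((x+.5)/4.4-.5+195,(y+.5)/4.4-.5+135) for x,y in p]
fm=[(-.05,-.055),(-.05,.055),(.05,.055),(.05,-.055)]
th,c,r=rigid(fm,cast(cal,u([(32,36),(511,38),(490,434),(50,435)]),.008));print("board",th,c,r.tolist())
th2,c2,r=rigid([(-.03,-.007),(-.03,.007),(.03,.007),(.03,-.007)],cast(cal,u([(237,198),(303,198),(301,459),(239,459)]),.052));print("rail",th2,c2,r.tolist())
k=cast(cal,u([(212,520),(328,520)]),.026);print("knuckle",k.mean(0),np.ptp(k[:,1]))
ex=np.array([np.cos(th),np.sin(th)]);print("knuckle in rail frame",(k.mean(0)[:2]-c2)@ex,(k.mean(0)[:2]-c2)@[-ex[1],ex[0]])
E
```

```text
board -0.03713285604635634 [ 0.46644255 -0.23563397] [[-0.1, 0.3], [0.1, -0.2], [-0.3, 0.1], [0.2, -0.2]]
rail -0.03506424638334437 [ 0.47168966 -0.2359872 ] [[0.4, 0.2], [0.4, -0.2], [-0.4, -0.2], [-0.4, 0.3]]
knuckle [ 0.53049622 -0.23805404  0.026     ] 0.02803017271804828
knuckle in rail frame 0.05884274966113789 0.00011774685201941159
```

```bash
python3 -c "
from h import *
plan([.4715,-.236,.015],1.535)"
```

```text
t 2.9167 pos [ 0.4408 -0.2351  0.1905] shift [1.000e-04 3.060e-02 1.756e-01] turn [0.0009 0.0002 0.0018]
```

```bash
python3 -m jog '[{"grip":0,"xyz":[0,0.0306,0.03],"dr":[0.001,0,0.002]},{"grip":0,"xyz":[0,0.0306,0.065],"dr":[0.001,0,0.002]},{"grip":0,"xyz":[0,0.0306,0.1],"dr":[0.001,0,0.002]},{"grip":0,"xyz":[0,0.0306,0.13],"dr":[0.001,0,0.002]},{"grip":0,"xyz":[0,0.0306,0.15],"dr":[0.001,0,0.002]},{"grip":0,"xyz":[0,0.0306,0.165],"dr":[0.001,0,0.002]},{"grip":0,"xyz":[0,0.0306,0.174],"dr":[0.001,0,0.002]},{"grip":0,"xyz":[0,0.0306,0.1755],"dr":[0.001,0,0.002]},{"grip":0,"xyz":[0,0.0306,0.1755],"dr":[0.001,0,0.002]},{"grip":0,"xyz":[0,0.0306,0.1755],"dr":[0.001,0,0.002]}]' 60
python3 -c "
from h import *
plan([.4715,-.236,.015],1.535)"
```

```text
time: 3.75
eef_pos: [0.4718, -0.238, 0.0159]
tcp_rot: [0.72, 0.694, -0.0, 0.001]
contact_force: [-0.5, -0.7, 0.3]
opening: 0.997
t 3.75 pos [ 0.4718 -0.238   0.0159] shift [ 0.0019 -0.0003  0.0009] turn [ 0.0012  0.0014 -0.0022]
```

```bash
python3 -m jog '[{"grip":0,"xyz":[0.002,0,0.0005],"dr":[0.001,0.001,-0.002]},{"grip":0.4,"xyz":[0.002,0,0.0005],"dr":[0.001,0.001,-0.002]},{"grip":1,"xyz":[0.002,0,0.0005],"dr":[0.001,0.001,-0.002]},{"grip":1,"xyz":[0.002,0,0.0005],"dr":[0.001,0.001,-0.002]},{"grip":1,"xyz":[0.002,0,0.0005],"dr":[0.001,0.001,-0.002]},{"grip":1,"xyz":[0.002,0,0.0005],"dr":[0.001,0.001,-0.002]},{"grip":1,"xyz":[0.002,0,0.0005],"dr":[0.001,0.001,-0.002]},{"grip":1,"xyz":[0.002,0,0.0005],"dr":[0.001,0.001,-0.002]},{"grip":1,"xyz":[0.002,0,0.0005],"dr":[0.001,0.001,-0.002]},{"grip":1,"xyz":[0.002,0,0.0005],"dr":[0.001,0.001,-0.002]}]' 60
python3 -c "
from h import *
plan([.4715,-.236,.015],1.535);print(ctrl.get_state())"
```

```text
time: 4.58
eef_pos: [0.4709, -0.2359, 0.0143]
tcp_rot: [0.72, 0.694, -0.0, -0.001]
contact_force: [-0.3, -0.8, 1.1]
opening: 0.152
t 4.5833 pos [ 0.4709 -0.2359  0.0143] shift [-0.0001  0.0006 -0.0007] turn [-0.0014 -0.0005 -0.001 ]
{'time': 4.5833, 'qpos': array([-6.57025796e-01,  2.56396112e-01,  2.06410467e+00, -5.03960780e-04,
        8.22499940e-01, -2.19070400e+00]), 'dq': array([ 2.21247555e-05,  9.67366857e-04,  1.48237556e-03, -1.58447850e-03,
       -2.01585610e-03,  9.79526972e-04]), 'joint_efforts': array([ 2.84991441e-01, -3.13434255e+01, -2.12184244e+01,  9.36407503e-02,
        6.11544074e-02, -1.67650270e-02]), 'eef_pos': array([ 0.47090673, -0.23592108,  0.01432737]), 'tcp_rot': array([ 7.19988242e-01,  6.93985880e-01, -2.85627557e-04, -6.69432063e-04]), 'contact_force': array([-0.30640192, -0.78670668,  1.12244765]), 'wrist_torque': array([-0.15502125,  0.00379584, -0.04045366]), 'opening': 0.15209345064004975}
```

```bash
python3 -m jog '[{"grip":1,"xyz":[0,0,-0.01],"dr":[0,0,0]},{"grip":1,"xyz":[0,0,-0.03],"dr":[0,0,0]},{"grip":1,"xyz":[0,0,-0.06],"dr":[0,0,0]},{"grip":1,"xyz":[0,0,-0.09],"dr":[0,0,0]},{"grip":1,"xyz":[0,0,-0.12],"dr":[0,0,0]},{"grip":1,"xyz":[0,0,-0.14],"dr":[0,0,0]},{"grip":1,"xyz":[0,0,-0.15],"dr":[0,0,0]},{"grip":1,"xyz":[0,0,-0.15],"dr":[0,0,0]},{"grip":1,"xyz":[0,0,-0.15],"dr":[0,0,0]},{"grip":1,"xyz":[0,0,-0.15],"dr":[0,0,0]}]' 60
python3 -c "
from h import *
plan([.540,.0712,.1645],1.5708-.179);print(ctrl.get_state()['contact_force'])"
```

```text
time: 5.42
eef_pos: [0.4698, -0.2349, 0.1619]
tcp_rot: [0.72, 0.694, -0.001, -0.003]
contact_force: [-0.7, 0.5, -2.7]
opening: 0.159
t 5.4167 pos [ 0.4698 -0.2349  0.1619] shift [ 0.3085  0.0589 -0.0018] turn [-0.0053 -0.003   0.1422]
[-0.67908308  0.481132   -2.67150635]
```

```bash
python3 -m jog '[{"grip":1,"xyz":[0.02,0.004,0],"dr":[0,0,0.01]},{"grip":1,"xyz":[0.05,0.01,0],"dr":[0,0,0.025]},{"grip":1,"xyz":[0.085,0.016,0],"dr":[-0.002,0,0.04]},{"grip":1,"xyz":[0.12,0.023,0],"dr":[-0.002,0,0.055]},{"grip":1,"xyz":[0.155,0.03,0],"dr":[-0.003,-0.002,0.07]},{"grip":1,"xyz":[0.19,0.036,0],"dr":[-0.003,-0.002,0.085]},{"grip":1,"xyz":[0.225,0.043,0],"dr":[-0.004,-0.002,0.1]},{"grip":1,"xyz":[0.255,0.049,0],"dr":[-0.004,-0.003,0.115]},{"grip":1,"xyz":[0.28,0.054,-0.001],"dr":[-0.005,-0.003,0.13]},{"grip":1,"xyz":[0.3,0.057,-0.001],"dr":[-0.005,-0.003,0.138]},{"grip":1,"xyz":[0.308,0.059,-0.002],"dr":[-0.005,-0.003,0.142]},{"grip":1,"xyz":[0.308,0.059,-0.002],"dr":[-0.005,-0.003,0.142]}]' 60
python3 -m jog '[{"grip":1,"xyz":[0,0,0],"dr":[0,0,0]},{"grip":1,"xyz":[0,0,0],"dr":[0,0,0]},{"grip":1,"xyz":[0,0,0],"dr":[0,0,0]}]' 60
python3 - <<'E'
from h import *
import cv2
plan([.599,.0605,.1445],1.5708-.179)
for n in ("top","side","wrist"):
    im=ctrl.read_camera(n)[:,:,::-1];cv2.imwrite(f"pics/{n}3.png",im)
t=cv2.imread("pics/top3.png");s=cv2.imread("pics/side3.png")
r=lambda a:cv2.resize(a,None,fx=4,fy=4,interpolation=cv2.INTER_CUBIC)
cv2.imwrite("pics/p3.png",np.hstack([r(t[120:240,190:290]),r(s[130:250,220:320])]))
E
```

```text
time: 6.42
eef_pos: [0.5405, 0.0712, 0.1644]
tcp_rot: [0.767, 0.642, -0.001, 0.001]
contact_force: [0.5, 0.2, -1.8]
opening: 0.159
time: 6.67
eef_pos: [0.541, 0.0685, 0.1659]
tcp_rot: [0.768, 0.641, -0.0, 0.002]
contact_force: [0.1, 0.0, -1.9]
opening: 0.158
t 6.6667 pos [0.541  0.0685 0.1659] shift [0.0025 0.0584 0.0215] turn [ 0.0025  0.0024 -0.0013]
```

View pics/p3.png

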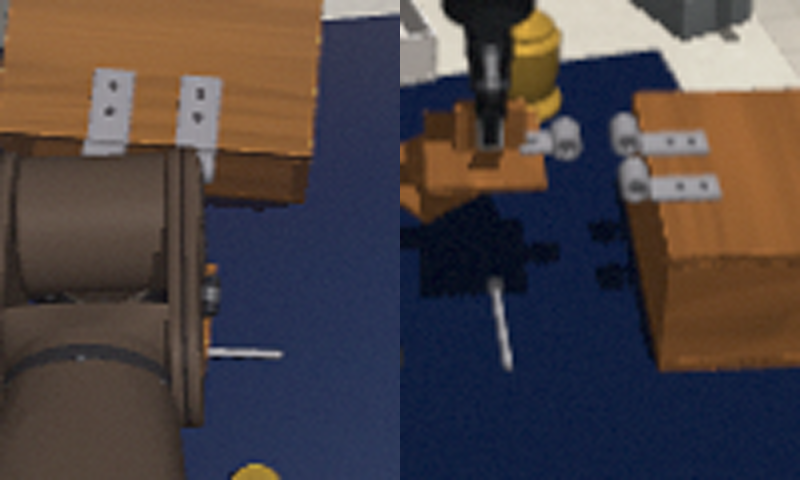

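View pics/wrist3.png

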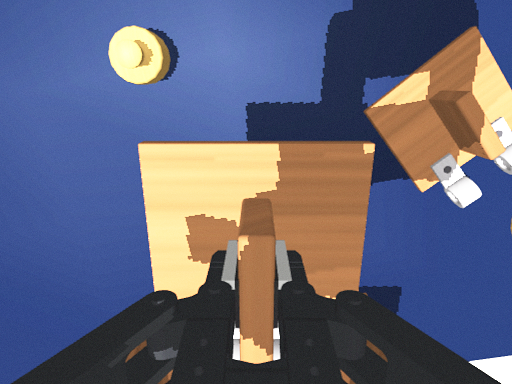

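```bash
python3 - <<'E'
import cv2,numpy as np
w=cv2.imread("pics/wrist3.png")
r=lambda a,f:cv2.resize(a,None,fx=f,fy=f,interpolation=cv2.INTER_CUBIC)
cv2.imwrite("pics/p4.png",r(w[130:370,130:385],2.4))
s=cv2.imread("pics/side3.png");cv2.imwrite("pics/p5.png",r(s[145:185,245:295],12))
E
```

```text
(no output)
```

View pics/p4.png

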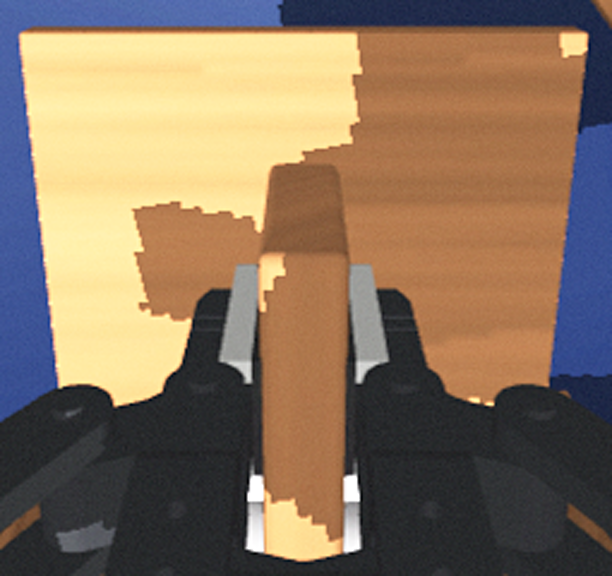

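View pics/p5.png

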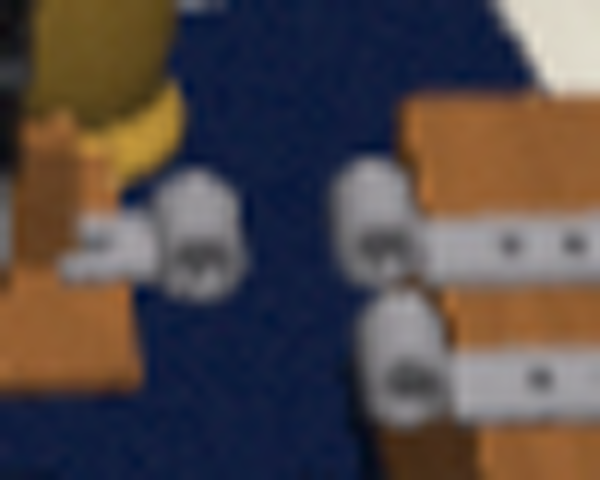

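```bash
python3 - <<'E'
from h import *
import cv2
c=ctrl.get_calibration("wrist");K=np.array(c["mtx"]);H=np.array(c["hand_eye"])
u=np.array([((x+.5)/2.4-.5+130,(y+.5)/2.4-.5+130) for x,y in [(22,34),(586,34),(262,253),(348,253),(271,165),(338,165)]])
X=np.array([(-.0553,-.055,-.022),(-.0553,.055,-.022),(-.03,-.007,.022),(-.03,.007,.022),(-.03,-.007,-.022),(-.03,.007,-.022)])
ok,rv,tv=cv2.solvePnP(X,u,K,None)
p,_=cv2.projectPoints(X,rv,tv,K,None);print("res",(p[:,0]-u).round(1).tolist())
T=np.eye(4);T[:3,:3]=cv2.Rodrigues(rv)[0];T[:3,3]=tv[:,0];F=H@T
print("flap in tool: x dir",F[:3,0].round(4),"z dir",F[:3,2].round(4),"grip",F[:3,3].round(4),"hole",(F@[.064,0,-.017,1]).round(4))
q,_=cv2.projectPoints(np.array([(.03,-.007,.022),(.0447,.055,-.022),(.0447,-.055,-.022)]),rv,tv,K,None);print(((q[:,0]-130+.5)*2.4).round())
# side-view knuckles: near end centres
sd=fixcal("side")
# expected projections
s=ctrl.get_state();R=Ro.from_quat(s["tcp_rot"]).as_matrix()
print(s["eef_pos"],R[:,2])
ey=np.array([np.sin(.179),np.cos(.179),0]);g=np.array([.6625,.049,.143])
hole=s["eef_pos"]+R@np.array([0.0002,.0648,.0014]);print("hole",hole)
f=lambda P:((proj(sd,P)-[245,145]+.5)*12-.5).round(1)
print("pred near-end centres: held",f(hole-R[:,0]*.014),"gapR",f(g-ey*.048),"gapL near",f(g+ey*.018))
E
```

```text
res [[-0.3, 1.6], [0.5, 1.6], [-1.5, -0.1], [1.5, -0.2], [-0.4, -1.4], [0.2, -1.5]]
flap in tool: x dir [-8.000e-04  9.999e-01 -1.680e-02] z dir [ 0.0013 -0.0168 -0.9999] grip [ 0.0005  0.0019 -0.0156] hole [5.00e-04 6.62e-02 3.00e-04 1.00e+00]
[[265. 571.]
 [541. 467.]
 [ 68. 468.]]
[0.54124526 0.06884798 0.16636489] [ 0.00295373 -0.00263201 -0.99999217]
hole [0.60503563 0.05742726 0.16518336]
pred near-end centres: held [[200.3 264.5]] gapR [[414.5 390.4]] gapL near [[386.6 253.8]]
```

```bash
python3 -m jog '[{"grip":1,"xyz":[0.001,0,0.01],"dr":[0.001,0.001,-0.001]},{"grip":1,"xyz":[0.0015,0,0.021],"dr":[0.002,0.002,-0.001]},{"grip":1,"xyz":[0.0015,0,0.021],"dr":[0.002,0.002,-0.001]},{"grip":1,"xyz":[0.0015,0,0.021],"dr":[0.002,0.002,-0.001]},{"grip":1,"xyz":[0.0015,0,0.021],"dr":[0.002,0.002,-0.001]}]' 60
for i in 1 2 3; do python3 -m jog '[{"grip":1,"xyz":[0,0,0],"dr":[0,0,0]}]'|sed -n 2,3p; done
python3 - <<'E'
from h import *
plan([.5983,.0606,.1445],1.5708-.179)
E
```

```text
time: 7.23
eef_pos: [0.5414, 0.0712, 0.1448]
tcp_rot: [0.767, 0.642, 0.0, 0.0]
contact_force: [0.3, -0.2, -1.1]
opening: 0.157
eef_pos: [0.5418, 0.0712, 0.1455]
tcp_rot: [0.767, 0.642, 0.001, 0.001]
eef_pos: [0.542, 0.0712, 0.1458]
tcp_rot: [0.767, 0.642, 0.001, 0.001]
eef_pos: [0.5419, 0.0712, 0.1458]
tcp_rot: [0.767, 0.642, 0.001, 0.001]
t 7.4833 pos [0.5419 0.0712 0.1458] shift [-0.0005  0.0574  0.0014] turn [ 0.0023 -0.0002  0.0013]
```

```bash
python3 -m jog '[{"grip":1,"xyz":[-0.0005,0.01,0.001],"dr":[0.002,0,0.001]},{"grip":1,"xyz":[-0.0005,0.02,0.001],"dr":[0.002,0,0.001]},{"grip":1,"xyz":[-0.0005,0.028,0.001],"dr":[0.002,0,0.001]},{"grip":1,"xyz":[-0.0005,0.032,0.001],"dr":[0.002,0,0.001]},{"grip":1,"xyz":[-0.0005,0.032,0.001],"dr":[0.002,0,0.001]},{"grip":1,"xyz":[-0.0005,0.032,0.001],"dr":[0.002,0,0.001]}]' 60
cat > look.py <<'E'
import sys
from h import *
import cv2
k=sys.argv[1]
plan([.5983,.0606,.1445],1.5708-.179)
s=ctrl.get_state();R=Ro.from_quat(s["tcp_rot"]).as_matrix()
for n in ("side",):
    im=ctrl.read_camera(n)[:,:,::-1].copy();cv2.imwrite(f"pics/side{k}.png",im)
cv2.imwrite(f"pics/q{k}.png",cv2.resize(im[145:185,255:295],None,fx=14,fy=14,interpolation=cv2.INTER_CUBIC))
sd=fixcal("side")
ey=np.array([np.sin(.179),np.cos(.179),0]);g=np.array([.6625,.049,.143])
hole=s["eef_pos"]+R@np.array([0.0003,.0652,.001]);
Rg=np.array([[np.cos(.179),-np.sin(.179),0],[np.sin(.179),np.cos(.179),0],[0,0,1]])
print("hole in gap mm",(Rg@(hole-g)*1000).round(1),"F",s["contact_force"].round(1),"open",s["opening"])
f=lambda P:((proj(sd,P)-[255,145]+.5)*14-.5).round(1)
print("pred near-end centres: held",f(hole-R[:,0]*.014),"gapR",f(g-ey*.048),"gapL near",f(g+ey*.018))
E
python3 look.py 4
```

```text
time: 7.98
eef_pos: [0.5733, 0.0649, 0.1442]
tcp_rot: [0.767, 0.641, -0.0, -0.0]
contact_force: [-0.0, 0.3, -1.7]
opening: 0.156
t 7.9833 pos [0.5733 0.0649 0.1442] shift [ 0.0002  0.0254 -0.0004] turn [-0.0012 -0.     -0.    ]
hole in gap mm [-25.4   0.1   0.1] F [-0.   0.3 -1.7] open 0.15591293893100525
pred near-end centres: held [[223.3 374.2]] gapR [[343.6 455.5]] gapL near [[311.1 296.2]]
```

View pics/q4.png

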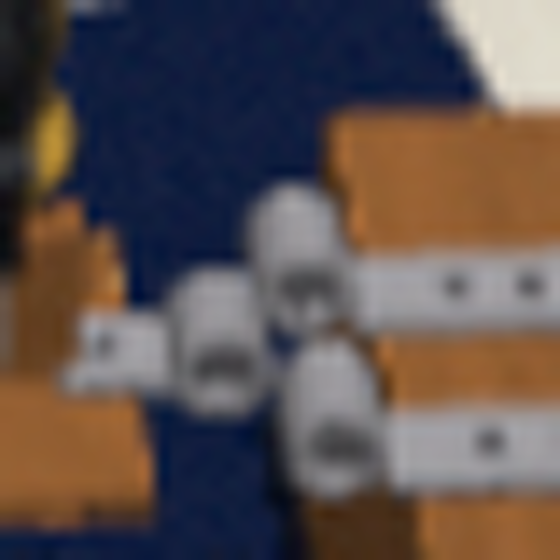

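The side view shows bores at held (222,362), right (341,444) and left (310,287). All three sit about the same offset from my predictions, so the relative alignment holds and I'll insert.

```bash
python3 -m jog '[{"grip":1,"xyz":[0,0.005,-0.0003],"dr":[-0.001,0,0]},{"grip":1,"xyz":[0,0.01,-0.0003],"dr":[-0.001,0,0]},{"grip":1,"xyz":[0,0.015,-0.0003],"dr":[-0.001,0,0]},{"grip":1,"xyz":[0,0.02,-0.0003],"dr":[-0.001,0,0]},{"grip":1,"xyz":[0,0.024,-0.0003],"dr":[-0.001,0,0]},{"grip":1,"xyz":[0,0.0255,-0.0003],"dr":[-0.001,0,0]},{"grip":1,"xyz":[0,0.0255,-0.0003],"dr":[-0.001,0,0]},{"grip":1,"xyz":[0,0.0255,-0.0003],"dr":[-0.001,0,0]},{"grip":1,"xyz":[0,0.0255,-0.0003],"dr":[-0.001,0,0]},{"grip":1,"xyz":[0,0.0255,-0.0003],"dr":[-0.001,0,0]}]' 60
python3 look.py 5
```

```text
time: 8.87
eef_pos: [0.5979, 0.0606, 0.1446]
tcp_rot: [0.767, 0.641, 0.0, 0.0]
contact_force: [-0.3, 0.2, -1.6]
opening: 0.157
t 8.8667 pos [0.5979 0.0606 0.1446] shift [0.0001 0.0004 0.0001] turn [ 0.0001 -0.      0.0003]
hole in gap mm [-0.4  0.2  0.6] F [-0.3  0.2 -1.6] open 0.15650302421537216
pred near-end centres: held [[324.8 369.4]] gapR [[343.6 455.5]] gapL near [[311.1 296.2]]
```

View pics/q5.png

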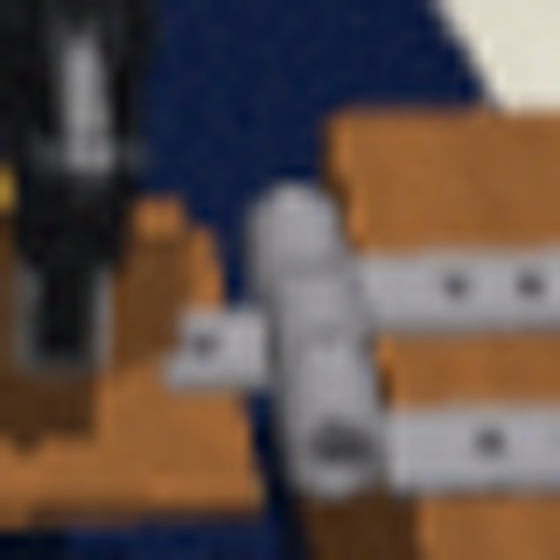

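The three knuckles now read as one straight tube in the side view, with continuous left and right outlines. I'll let the arm settle and recheck.

```bash
for i in 1 2 3; do python3 -m jog '[{"grip":1,"xyz":[0,0,0],"dr":[0,0,0]},{"grip":1,"xyz":[0,0,0],"dr":[0,0,0]},{"grip":1,"xyz":[0,0,0],"dr":[0,0,0]}]' 60 | sed -n '2p;4p'; done; python3 look.py 6
python3 - <<'E'
import cv2
from plant import ctrl
im=ctrl.read_camera("top")[:,:,::-1];cv2.imwrite("pics/top6.png",im)
E
```

```text
eef_pos: [0.5981, 0.0605, 0.1447]
contact_force: [0.1, -0.8, -2.6]
eef_pos: [0.5981, 0.0605, 0.1447]
contact_force: [0.0, -0.4, -1.8]
eef_pos: [0.5981, 0.0605, 0.1447]
contact_force: [-0.5, -0.8, -1.2]
t 9.6667 pos [0.5981 0.0605 0.1447] shift [0.0001 0.0002 0.0002] turn [ 0.0004 -0.0001  0.0002]
hole in gap mm [-0.2  0.2  0.7] F [-0.5 -0.8 -1.2] open 0.15476029096280092
pred near-end centres: held [[325.8 369.1]] gapR [[343.6 455.5]] gapL near [[311.1 296.2]]
```

View pics/q6.png

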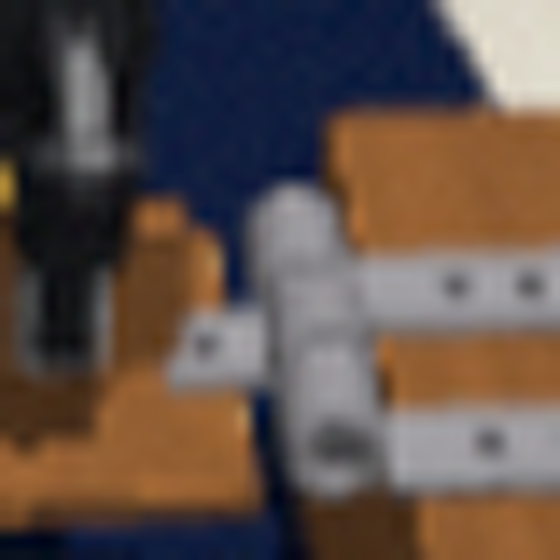

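View pics/top6.png

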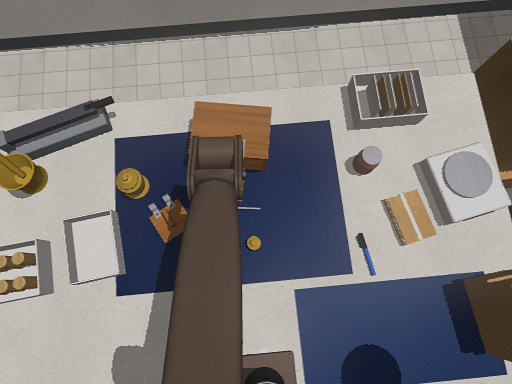

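The fit is steady. The tube outlines line up, no contact force builds up, and the visible objects on the counter (the arm hides part of the pin and the other flap) have not moved. I'm handing it in.

```bash
python3 -c "
from plant import ctrl
print(ctrl.sign_off())"
```

```text
the job is handed in; nothing more can be done
None
```

I picked up the single-knuckle flap by its pull rail with a 60 N grip and slid its knuckle into the cabinet's gap from the front. I handed the job in at about 10 s with the flap still held there; the sign-off gave no verdict.

- **Alignment:** the last estimate put the flap's bore 0.2 mm short fore-and-aft, 0.2 mm off sideways and 0.7 mm high, with yaw matched to within about 0.001 rad. It comes from the arm's pose plus the earlier camera measurements, so the 2 mm calibration error applies. In the last side picture the three knuckles form one continuous tube.
- **Steadiness and contact:** the arm's position stayed constant over the last 0.75 s. The measured force was only about the flap's weight plus sensor noise, so there was no sign of jamming.
- **Level:** before insertion, a camera fit of the flap in the gripper gave about 0.017 rad of tilt. Its residuals were up to 1.6 px, so this is only rough, but the limit is 0.1 rad. I did not measure the tilt again after insertion.
- **Small disagreements:** the side camera saw all three bores about 0.7 px higher than I predicted. The shift was the same for each, so the fit between them is not affected. The cabinet's yaw varied from -0.173 to -0.185 rad between views, and I used -0.179.
- **Everything else on the counter:** in the last top picture, nothing I could see had moved. The arm hid part of the pin and part of the other flap.

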